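# Self-test of the fridge alarm monitor

### The arm

A 6-joint arm with a two-finger parallel gripper is mounted at the origin on a cart in front of the work surface, level with it; the furniture and walls round the work are solid. World frame = base frame: x ahead of the robot, y to its left, z up, the work surface at z = 0. Lengths are in m, angles in rad, forces in N, time in s.
With the tool pointing down it reaches from about 0.35 to 0.8 m from the base axis. Payload 7.3 kg.
Tool frame: the origin (TCP) lies on the centre line of the jaws, within the pads' length; the fingertips stand 8 mm ahead of it and the grasp point (between the pads) lies 11 mm behind it (r.nose_length is the distance from the TCP to the fingertips, in m); x points along the fingers, y is the direction in which the jaws open and shut, and the axes are right-handed (so a half turn about x gives the same grasp; the last joint's range is limited). The gripper opens to 85 mm and grips with 20 to 120 N. Pads are 22 mm wide; open, the fingers measure 114 mm over their backs; the gripper's body (76 mm by 85 mm) begins 54 mm behind the grasp point. The pads swing forward as they close: fully open they stand 13 mm farther back than shut.
Start: joints at [-1.494, 0.342, 1.524, -0, 1.275, -0.146], TCP at [0.116, -0.512, 0.239] pointing down, gripper open.
Joint ranges: [-2.53, 2.53], [-0.77, 2.02], [0.04, 2.7], [-1, 4.14], [0.28, 2.66], [-3.11, 3.11]. Speed limits (rad/s): [2.57, 2.57, 3.14, 3.14, 3.14, 3.14].

### API

Orientations are given as a rotation vector (axis times angle).
In Python, from workcell import r gives the robot as it stands.
- The arm moves only by the tool servo_tool, never from a script. Its argument "rows" is a list that holds one entry, the list of rows, each a list of 7 numbers: the shift along the world's x, y, z in m, then the turn, a rotation vector about the world's x, y, z in rad, then the opening, from 0 (shut) to 1 (fully open). In form: [[[tx, ty, tz, rx, ry, rz, jaw], ...]]. A call has exactly 8 rows; each row is the pose to reach, as a shift and turn from the pose commanded when the call began; what a row does not reach only later rows make up. A row lasts 1/12 s, in which the tool goes at most 41.7 mm and 7.16 degrees, less where a joint would pass 70% of its speed; a pose out of reach is approached as far as the arm can. A call with a gripper value outside its range is refused whole. The fingers move at their own pace and stop on an object; "force" is the grip in N (left out, the last holds). Time passes only in rows, so rows that repeat a pose let the fingers close, or fill a call up. It gives the time, the measured TCP pose, the force and the opening at its end, in the units of the state.
- r.observe(): the state, without advancing time (a new reading comes with each control period).
- r.get_image(name): name is "scene" or "side" or "wrist"; returns a dict with "frame" (480x640x3 uint8, red, green, blue), "depth" (480x640 float32, m along the optical axis (not along the pixel's ray), 0 where there is no reading), "fx", "fy", "cx", "cy" (pixels), "k1" (the pictures are not rectified: a ray, as slopes to the right and down, at radius r is drawn at 1 + k1 r^2 times it, then the intrinsics apply), "R" (3x3) and "t" (3): a world point X has camera coordinates R X + t. Camera axes: x right, y down, z forward; pixel columns grow to the right and rows downward; lengths in m; the calibration is good to about 2 mm. A picture is of the moment at which its call begins.
- r.close_job(): hands the job in, once; it reports no verdict.
The state is a dict: "t": time; "joint_pos": joint angles; "dq": joint speeds; "effort": joint torques, N m; "tool_pos": TCP position; "eef_rot": TCP orientation; "ft_force": force on the tool from outside, world axes, zero at the start; "moment": the same for the moment, N m; "gripper_width": finger opening in m.
Only numpy, scipy, OpenCV 4.12 (cv2) and the standard library are available. Lean on these libraries where they do the work, as an engineer would, in place of code of your own. Each camera call takes 0.05 s, during which the arm holds its last target.

### The job

Run the self-test of the white fridge alarm monitor on the cart: slide the grey dust cover on its sloping panel all the way to the left, press the round button under it all the way in, hold it for about a second and let it come up again. Then slide the cover back fully home over the buttons. Do not press the square button, and leave the other things on the cart where they are.

Things in the scene. Friction and masses are not known exactly. Their poses are not given: they have to be found in the camera images.
- monitor: white bench monitor, fixed, 250 mm wide (y), 165 mm deep (x), 305 mm high; origin at the underside, 95 mm behind the front edge; z up; front to -x, +y its left seen from the robot. The front panel rises at 25 deg away from the robot, from height 125 mm at x = -95 mm to 186 mm at x = +35 mm: its outward normal is (-0.423, 0, 0.906) in this frame. An upright screen stands behind it
- visor_edge (a point): middle of the front edge of the visor, the monitor's full width, that reaches out from the screen's top over the panel; height 292 to 305 mm, 10 mm farther from the robot (x) than the centres of the button faces. A tool standing vertically on the buttons meets it; one along the panel's normal (tilted 25 deg, its upper end towards the robot) is clear
- cover (a joint): position of the grey sliding dust cover, in m: 0 = fully home (stop), over both buttons; 0.112 = fully aside (stop), towards the monitor's +y; the buttons are quite free from 0.100 on. It slides level along the monitor's y between two rails 14 mm high, stays where it is left, takes about 1.5 to 3 N to move. May start up to 12 mm ajar
- cover_fin (a point): centre of the cover's upright grip fin: 12 mm thick (monitor's y), 36 mm long (up the slope), 25 mm high along the panel's normal; this point is 13 mm above the cover's flat top and 12 mm below the fin's top edge. The fin stands in the middle of the cover, which is 108 mm wide (y), 54 mm up the slope, its top 16 mm over the panel. Moves with the cover
- panel_centre (a point): point on the panel's surface mid-way between the two buttons, under the middle of the cover when that is home
- round_button (a joint): travel of the round button in m: 0 = up, 0.006 = fully in; pressed against the panel along its normal, spring return, about 5 N at full travel
- round_top (a point): centre of the face of the round steel button, 26 mm across, standing 10 mm out of the panel when up (4 mm when fully in). It sits 26 mm to the left or to the right of panel_centre along the monitor's y (it varies), the square button at the other place. Its axis is the panel's normal
- square_button (a joint): travel of the square button in m: 0 = up, 0.006 = fully in; not to be pressed
- square_top (a point): centre of the face of the square steel button, 24 x 24 mm, 10 mm out of the panel, 52 mm from the round one
- gel_jar: blue jar with white cap, 43 mm across, 60 mm high, loose bystander; origin at the underside's centre
- tape_roll: roll of tape lying flat, 104 mm across, 25 mm high, loose bystander; origin at the underside's centre
- timer: white wind-up timer, 66 x 66 x 48 mm, loose bystander; origin at the underside's centre
- pen: pen, 145 mm long, 11 mm thick, lying to the right of the monitor, loose bystander; origin at the underside's centre

How it is judged:
On the way, in this order (a step that is already met when the one before it is completed fails the run):
1. the cover is slid aside (0.100 m or more of its 0.112 m) (value of joint cover above 0.1 m), for 0.1 s.
2. with the cover aside, the round button is pressed in (4.5 mm or more of its 6 mm) and held for at least 0.6 s (value of joint cover above 0.095 m and value of joint round_button above 0.0045 m), for 0.6 s.
At the end, for the whole second after the job is handed in: The cover is home again (within 3 mm of its stop) and at rest, both buttons are up (within 1 mm), and jar, tape roll, timer and pen are within 20 mm of where they stood (value of joint cover below 0.003 m and velocity of joint cover below 0.01 m/s and value of joint each of round_button, square_button below 0.001 m and distance of each of gel_jar, tape_roll, timer, pen from where it was at the start of the episode below 0.02 m); the robot touches nothing.
It fails at once if the square button is pressed by more than 2 mm (value of joint square_button above 0.002 m).
It fails at once if the jar, tape roll, timer or pen is displaced by more than 20 mm (distance of any of gel_jar, tape_roll, timer, pen from where it was at the start of the episode above 0.02 m).
It also fails if it takes over 56 s, if anything falls off the work surface, if the arm or the gripper's body presses on something with over 40 N, if the wrist force passes 120 N, or if a joint passes its speed limit or range.

## Working session

There is one attempt and no reset: what is moved stays moved. The work goes in short steps, Python scripts to look and compute and a tool call to move; the robot and the scene stay as the last step left them, time stands still between calls to the robot, and variables do not carry over. Pictures are saved under pics/ and viewed, and the job is handed in when it is done.

Besides the shell and the picture viewer there is one more tool, called after "Emit:" by a JSON object that holds its "fn" and its "kwargs", one argument or row to a line. servo_tool: Moves the arm, as the interface text tells. Its arguments: {"type":"object","properties":{"rows":{"type":"array","items":{"type":"array","items":{"type":"array","items":{"type":"number"}}}},"force":{"type":"number"}},"required":["rows"]}

```bash
ls; mkdir -p pics
python3 - <<'E'
from workcell import r
import cv2, numpy as np
print(r.observe(), r.nose_length)
for n in ["scene","side","wrist"]:
    d=r.get_image(n)
    cv2.imwrite(f"pics/{n}0.png",d["frame"][:,:,::-1])
    np.savez(f"{n}0.npz",**d)
    print(n,d["fx"],d["fy"],d["cx"],d["cy"],d["k1"],d["R"].round(3).tolist(),np.round(d["t"],3), (d["depth"]>0).mean())
E
```

```text
pics
{'t': 0.0, 'joint_pos': array([-1.49397944e+00,  3.42745744e-01,  1.52499115e+00, -5.87515183e-06,
        1.27543217e+00, -1.46018313e-01]), 'dq': array([ 1.42418929e-03,  2.12697966e-04,  1.14783879e-03,  7.00422835e-04,
       -7.11834401e-04,  3.43843477e-06]), 'effort': array([ 8.37827429e-04, -4.33676040e+01, -2.46009064e+01, -1.73807490e-05,
        7.96985405e-03, -4.08252077e-06]), 'tool_pos': array([ 0.11600335, -0.51162731,  0.23862304]), 'eef_rot': array([ 2.10431249,  0.23709664, -2.10420891]), 'ft_force': array([ 0.41848154, -0.00859392, -0.91320208]), 'moment': array([ 0.00922922,  0.03486784, -0.0002945 ]), 'gripper_width': 0.08541813901060338} 0.008
scene 485.60744854706354 485.60744854706354 326.61620832372444 230.87902456550128 -0.07507794190771903 [[-0.72, -0.694, 0.007], [-0.537, 0.552, -0.638], [0.439, -0.463, -0.77]] [0.329 0.389 1.015] 0.9962044270833333
side 448.5612623866327 448.5612623866327 312.885578194917 242.70585384447156 -0.059761932368605754 [[0.86, -0.51, 0.008], [-0.187, -0.329, -0.926], [0.474, 0.795, -0.379]] [-0.435  0.268  0.842] 0.995986328125
wrist 375.55073643615447 375.55073643615447 317.2780092678536 236.4049476767051 0.013542293083698555 [[0.221, -0.975, -0.001], [-0.923, -0.21, 0.322], [-0.314, -0.07, -0.947]] [-0.524 -0.041  0.38 ] 0.9958821614583333
```

View pics/scene0.png

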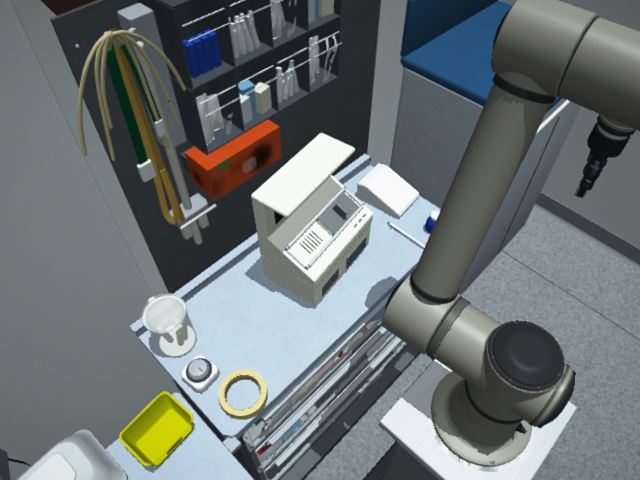

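View pics/side0.png

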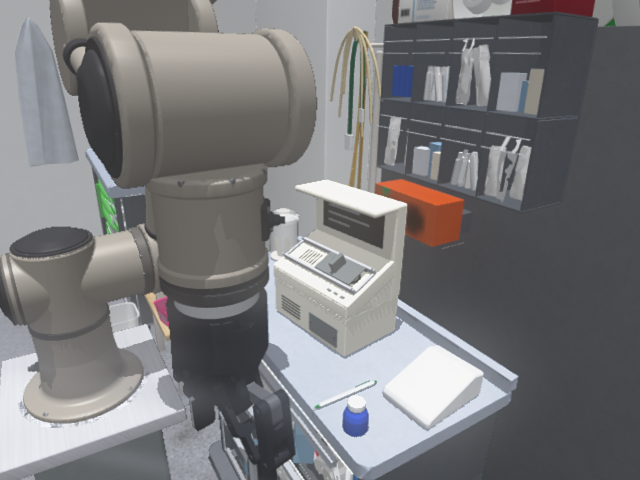

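View pics/wrist0.png

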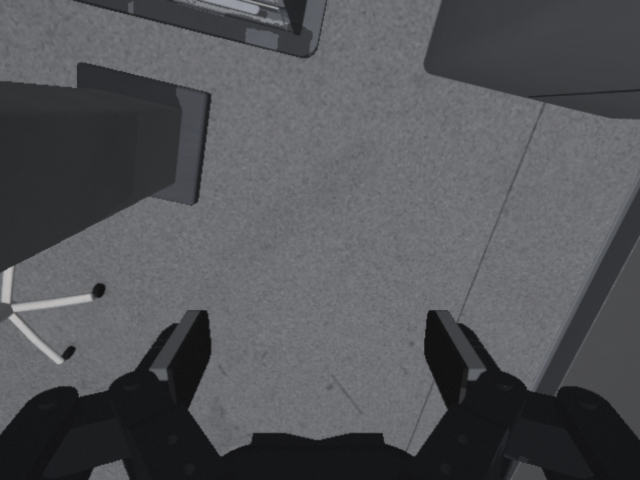

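The scene view shows the monitor around pixel (315,225), with its cover to the right at (345,210). In the side view the cover and fin are around (340,265). I'll zoom in on both.

```bash
cat > h.py <<'E'
import numpy as np, cv2
def load(n): return dict(np.load(n+".npz"))
def und(d,uv):
    uv=np.atleast_2d(np.asarray(uv,float))
    xd=np.c_[(uv[:,0]-d["cx"])/d["fx"],(uv[:,1]-d["cy"])/d["fy"]]
    x=xd.copy()
    for _ in range(20): x=xd/(1+d["k1"]*(x**2).sum(1,keepdims=True))
    return x
def pts(d,uv):
    uv=np.atleast_2d(uv); x=und(d,uv)
    z=np.array([d["depth"][int(round(v)),int(round(u))] for u,v in uv])
    C=np.c_[x*z[:,None],z]
    return (C-d["t"])@d["R"]
def ray(d,uv):
    x=und(d,uv); D=np.c_[x,np.ones(len(x))]@d["R"]
    return -d["R"].T@d["t"], D/np.linalg.norm(D,axis=1,keepdims=True)
def proj(d,X):
    C=np.atleast_2d(X)@d["R"].T+d["t"]; x=C[:,:2]/C[:,2:]
    x=x*(1+d["k1"]*(x**2).sum(1,keepdims=True))
    return np.c_[x[:,0]*d["fx"]+d["cx"],x[:,1]*d["fy"]+d["cy"]]
def cloud(d):
    v,u=np.mgrid[0:480,0:640]; x=und(d,np.c_[u.ravel(),v.ravel()])
    z=d["depth"].ravel(); C=np.c_[x*z[:,None],z]
    return ((C-d["t"])@d["R"]).reshape(480,640,3)
E
python3 - <<'E'
from h import *
for n,(a,b,c,e) in {"scene":(240,120,140,200),"side":(260,170,160,190)}.items():
    d=load(n+"0"); f=d["frame"][b:b+e,a:a+c,::-1]
    cv2.imwrite(f"pics/{n}0z.png",cv2.resize(f,None,fx=min(5,600/e) if 0 else 3.0,fy=3.0,interpolation=cv2.INTER_CUBIC))
E
```

```text
(no output)
```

View pics/scene0z.png

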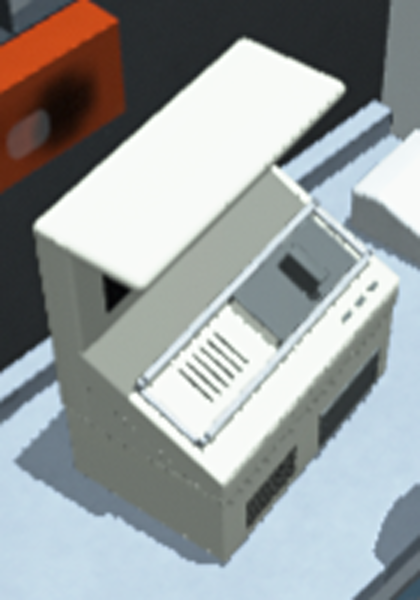

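View pics/side0z.png

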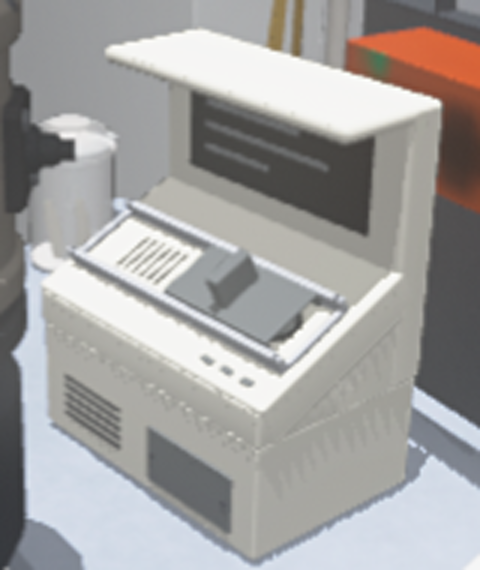

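The crops show the cover nearly home at the monitor's right end, with its fin standing up. The white louvred area to the left is where the cover slides to. Next I'll fit the monitor's pose from the depth data.

Run:
```python
from h import *
for n in ["scene","side"]:
    d=load(n+"0"); P=cloud(d)
    m=np.zeros((480,640),bool)
    if n=="scene": m[120:310,245:380]=1
    else: m[175:365,268:412]=1
    print(n)
    # visor top
    q=m&(abs(P[...,2]-.305)<.006)&(d["frame"].min(2)>200)
    Q=P[q]; print("visor",len(Q),Q[:,2].mean(), cv2.minAreaRect(Q[:,:2].astype(np.float32)*1000))
    b=cv2.boxPoints(cv2.minAreaRect(Q[:,:2].astype(np.float32)*1000)); print(b.round(1).tolist())
    # normals by local differences
    dx=P[2:,1:-1]-P[:-2,1:-1]; dy=P[1:-1,2:]-P[1:-1,:-2]
    N=np.cross(dx,dy); N/=np.linalg.norm(N,axis=2,keepdims=True)+1e-12
    N=np.pad(N,((1,1),(1,1),(0,0)))
    s=np.sign((N*(-d["R"].T@d["t"]-P)).sum(2)); N=N*s[...,None]
    # panel-like
    pan=m&(abs(N[...,2]-.906)<.04)&(P[...,2]>.12)&(P[...,2]<.21)
    fr=m&(abs(N[...,2])<.08)&(P[...,2]>.01)&(P[...,2]<.12)
    for nm,k in(("panel",pan),("vert",fr)):
        print(nm,k.sum(),np.median(N[k],0).round(3))
        cv2.imwrite(f"pics/{n}_{nm}.png",(k*255).astype(np.uint8))
    # vert hist by azimuth
    az=np.degrees(np.arctan2(N[fr][:,1],N[fr][:,0])); print(np.histogram(az,bins=np.arange(-180,181,15))[0])
    for lo,hi in((150,210),(60,120),(-120,-60)):
        k=((az%360)>=lo%360)&((az%360)<hi%360)
        if k.sum()>50:
            A=P[fr][k]; 
            line=cv2.fitLine(A[:,:2].astype(np.float32),cv2.DIST_HUBER,0,0.001,.001).ravel()
            print(lo,k.sum(),line,np.degrees(np.arctan2(line[1],line[0])))
```

```text
scene
visor 3553 0.3051769706777716 ((564.0634765625, -42.25630187988281), (97.619140625, 251.48455810546875), 9.15915584564209)
[[495.8999938964844, 74.0999984741211], [535.9000244140625, -174.1999969482422], [632.2999877929688, -158.60000610351562], [592.2000122070312, 89.69999694824219]]
panel 902 [-0.193 -0.129  0.91 ]
vert 1314 [-0.937  0.046 -0.005]
[410 158  21  28   0   0   0   0   0   0   0   0   0   0   7  18  19 122
 208  97  41  25  37 123]
150 728 [ 0.7876989  -0.6160604   0.55832434 -0.11666587] -38.02901
60 446 [0.9869408  0.16108353 0.50924945 0.07367676] 9.2697935
side
visor 1665 0.3058768588809925 ((561.1527099609375, -47.279541015625), (95.90943145751953, 247.61334228515625), 8.583698272705078)
[[495.29998779296875, 68.0], [532.2000122070312, -176.89999389648438], [627.0, -162.5], [590.0999755859375, 82.30000305175781]]
panel 916 [-0.344 -0.079  0.909]
vert 1692 [-0.914 -0.291  0.002]
[432 154  44  29  35  86 213 186  15  86  30   0   1   0   0   0   0   0
   0   0   0  23  81 277]
150 944 [0.35167378 0.9361226  0.50930655 0.06391431] 69.41027
-120 520 [ 0.9883252   0.15235914  0.5582943  -0.16821276] 8.763667
```

Run:
```python
from h import *
yaw=np.radians(9.0); Rm=np.array([[np.cos(yaw),-np.sin(yaw),0],[np.sin(yaw),np.cos(yaw),0],[0,0,1]])
O=np.array([.52,-.05,0])
n_=np.array([-.423,0,.906]); s_=np.array([.906,0,.423])
for n in ["scene","side"]:
    d=load(n+"0"); P=cloud(d); M=(P-O)@Rm
    m=np.zeros((480,640),bool)
    if n=="scene": m[120:310,245:380]=1
    else: m[175:365,268:412]=1
    v=m&(abs(M[...,2]-.305)<.006); Q=M[v]; print(n,"visor y",np.percentile(Q[:,1],[0,.5,99.5,100]).round(4),"x",np.percentile(Q[:,0],[0,.5,99.5]).round(4))
    h=m&(M[...,2]>.02)&(M[...,2]<.115)&(abs(M[...,1])<.1)&(M[...,0]<0)
    if h.sum(): print("front x",h.sum(),np.median(M[h][:,0]).round(4))
    hs=M@n_; sl=M@s_
    f=d["frame"].astype(int)
    grey=m&(M[...,2]>.12)&(M[...,2]<.24)&(f.max(2)<165)&(f.min(2)>60)&(M[...,0]<.05)&(abs(M[...,1])<.13)
    # panel white points
    w=m&(M[...,2]>.115)&(M[...,2]<.2)&(f.min(2)>190)&(M[...,0]<.05)
    print("white h",w.sum(),np.histogram(hs[w],bins=np.arange(.12,.22,.004)))
    print("grey h",grey.sum(),np.histogram(hs[grey],bins=np.arange(.12,.24,.004))[0])
    cv2.imwrite(f"pics/{n}_grey.png",cv2.resize((np.dstack([f*0+60 if 0 else f[...,::-1]])*np.where(grey,1,.4)[...,None]).astype(np.uint8)[110:370,240:420],None,fx=2.3,fy=2.3))
    np.savez(n+"M.npz",M=M,h=hs,s=sl,grey=grey)
```

```text
scene visor y [-0.1251 -0.1208  0.1262  0.1287] x [-0.0049 -0.0034  0.0932]
front x 938 -0.066
white h 2450 (array([   0,    0,    0,    4,  266, 1420,  352,   46,  140,  211,   11,
          0,    0,    0,    0,    0,    0,    0,    0,    0,    0,    0,
          0,    0]), array([0.12 , 0.124, 0.128, 0.132, 0.136, 0.14 , 0.144, 0.148, 0.152,
       0.156, 0.16 , 0.164, 0.168, 0.172, 0.176, 0.18 , 0.184, 0.188,
       0.192, 0.196, 0.2  , 0.204, 0.208, 0.212, 0.216]))
grey h 1250 [ 25  35  38  44  39 135  47   9  94 483 112   1   2   0   8  44  22   1
   0   0   0   0   0   0   0   0   0   0   0]
side visor y [-0.1278 -0.1264  0.1203  0.1235] x [-0.0076 -0.0066  0.0884]
front x 2140 -0.069
white h 2274 (array([  0,   0,   0,   1,  54, 970, 844,  84,  11, 287,  22,   0,   0,
         0,   0,   0,   1,   0,   0,   0,   0,   0,   0,   0]), array([0.12 , 0.124, 0.128, 0.132, 0.136, 0.14 , 0.144, 0.148, 0.152,
       0.156, 0.16 , 0.164, 0.168, 0.172, 0.176, 0.18 , 0.184, 0.188,
       0.192, 0.196, 0.2  , 0.204, 0.208, 0.212, 0.216]))
grey h 1361 [ 17   4   4   6   1  23 147 124 108 328 276  23  29  22  26  32  36   0
   0   0   0   0   0   0   0   0   0   0   0]
```

View pics/side_grey.png

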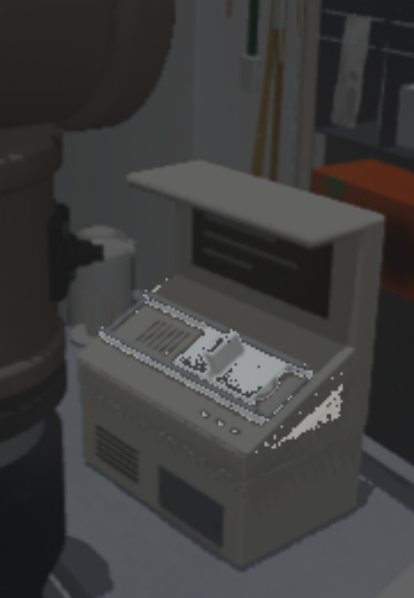

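View pics/scene_grey.png

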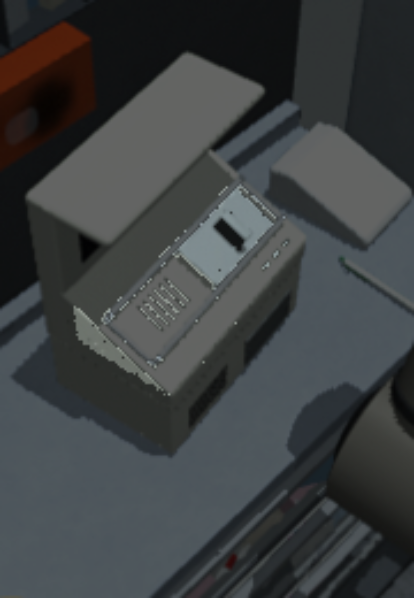

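Run:
```python
from h import *
for n in ["scene","side"]:
    z=np.load(n+"M.npz"); M,h,s,g=z["M"],z["h"],z["s"],z["grey"]
    c=g&(h>.152)&(h<.165)&(M[...,1]<.02)
    print(n,"cover y",np.percentile(M[c][:,1],[0,1,5,50,95,99,100]).round(4),"s",np.percentile(s[c],[0,1,5,50,95,99,100]).round(4),"h",np.median(h[c]).round(4))
    f=(h>.176)&(h<.19)&(M[...,1]<.02)&(M[...,1]>-.11)&(M[...,0]<.0)&(M[...,0]>-.1)
    v,u=np.nonzero(f); ok=(v>110)&(v<370)&(u>240)&(u<420)
    F=M[f][ok]; print("fin",len(F),"y",np.percentile(F[:,1],[0,5,50,95,100]).round(4),"s",np.percentile(s[f][ok],[0,5,50,95,100]).round(4),"h",np.percentile(h[f][ok],[5,50,95,100]).round(4))
    # panel plane fit: white region left of cover
    d=load(n+"0"); fr=d["frame"].astype(int)
    w=(fr.min(2)>190)&(h>.136)&(h<.15)&(M[...,0]<.03)&(M[...,0]>-.1)&(abs(M[...,1])<.12)
    A=M[w]; C=np.linalg.lstsq(np.c_[A[:,:2],np.ones(len(A))],A[:,2],rcond=None)[0]
    r_=A[:,2]-np.c_[A[:,:2],np.ones(len(A))]@C; k=abs(r_)<.003
    C=np.linalg.lstsq(np.c_[A[k][:,:2],np.ones(k.sum())],A[k][:,2],rcond=None)[0]; print("plane slope",C, k.sum(), np.degrees(np.arctan(C[0])))
```

```text
scene cover y [-0.1101 -0.0951 -0.0908 -0.0315  0.0061  0.0088  0.0111] s [0.0249 0.0303 0.032  0.057  0.0814 0.083  0.0835] h 0.1583
fin 88 y [-0.0519 -0.0505 -0.0422 -0.0377 -0.0374] s [0.0393 0.041  0.0568 0.0727 0.0744] h [0.1772 0.1827 0.1855 0.1885]
plane slope [ 0.47826862 -0.00238779  0.15748307] 1559 25.56032658939111
side cover y [-0.1193 -0.1159 -0.0987 -0.0631  0.0006  0.0115  0.0193] s [0.0195 0.0199 0.0208 0.0505 0.0781 0.083  0.0859] h 0.1597
fin 115 y [-0.0532 -0.0521 -0.0486 -0.0402 -0.039 ] s [0.0357 0.0369 0.0524 0.0693 0.0727] h [0.1767 0.1837 0.1863 0.1882]
plane slope [ 4.73197600e-01 -2.35645351e-04  1.59102963e-01] 1527 25.323400268881194
```

```bash
cat >> h.py <<'E'
from scipy.spatial.transform import Rotation as Ro
yaw=np.radians(9.0); Rm=np.array([[np.cos(yaw),-np.sin(yaw),0],[np.sin(yaw),np.cos(yaw),0],[0,0,1]])
O=np.array([.52,-.05,0])
n_=np.array([-np.sin(np.radians(25)),0,np.cos(np.radians(25))]); s_=np.array([n_[2],0,-n_[0]])
def W(y,s,h): return O+Rm@(s*s_+h*n_+np.array([0,y,0]))
def inv(p): q=Rm.T@(np.asarray(p)-O); return np.array([q[1],q@s_,q@n_])
def target(sgn):
    x=Rm@-n_; y=sgn*Rm@np.array([0,1.,0]); return np.c_[x,y,np.cross(x,y)]
E
python3 - <<'E'
from h import *
from workcell import r
o=r.observe(); T=Ro.from_rotvec(o["eef_rot"]).as_matrix(); print(T.round(3))
d=load("wrist0"); c=-d["R"].T@d["t"]; print("cam in tool",(T.T@(c-o["tool_pos"])).round(3), "cam fwd in tool",(T.T@d["R"][2]).round(3))
for s in(1,-1):
    G=target(s); rv=Ro.from_matrix(G@T.T).as_rotvec(); print(s,G.round(3).tolist(),rv.round(3),np.degrees(np.linalg.norm(rv)))
print("fin centre",W(-.045,.0555,.1585+.013), "visor edge mid",W(0,0,0))
E
```

```text
[[-0.     0.221 -0.975]
 [ 0.001 -0.975 -0.221]
 [-1.    -0.001 -0.   ]]
cam in tool [-0.134 -0.001 -0.083] cam fwd in tool [0.947 0.    0.322]
1 [[0.417, -0.156, 0.895], [0.066, 0.988, 0.142], [-0.906, 0.0, 0.423]] [-0.654 -0.128  3.005] 176.3371850718868
-1 [[0.417, 0.156, -0.895], [0.066, -0.988, -0.142], [-0.906, 0.0, -0.423]] [ 0.081 -0.429 -0.065] 25.269360826713953
fin centre [ 0.50513366 -0.09791553  0.1788871 ] visor edge mid [ 0.52 -0.05  0.  ]
```

Emit:
{"fn": "servo_tool", "kwargs": {
  "rows": [
    [[0.0,0.0,0.02,-0.026,-0.005,0.119,1],[0.0,0.0,0.04,-0.052,-0.01,0.239,1],[0.0,0.0,0.06,-0.078,-0.015,0.358,1],[0.01,0.01,0.08,-0.104,-0.02,0.477,1],[0.02,0.02,0.1,-0.13,-0.025,0.597,1],[0.03,0.03,0.11,-0.156,-0.03,0.716,1],[0.04,0.05,0.11,-0.182,-0.036,0.835,1],[0.06,0.07,0.11,-0.208,-0.041,0.954,1]]
  ]
}}

```text
t: 0.82
tool_pos: [0.1756, -0.4417, 0.3497]
eef_rot: [1.447, 0.787, -1.419]
ft_force: [0.3, 0.0, 0.9]
gripper_width: 0.0855
```

Emit:
{"fn": "servo_tool", "kwargs": {
  "rows": [
    [[0.015,0.015,0.0,-0.026,-0.005,0.119,0.6],[0.03,0.03,0.0,-0.052,-0.01,0.239,0.6],[0.045,0.045,0.0,-0.078,-0.015,0.358,0.6],[0.06,0.06,0.0,-0.104,-0.02,0.477,0.6],[0.075,0.08,0.0,-0.13,-0.025,0.597,0.6],[0.09,0.1,0.0,-0.156,-0.03,0.716,0.6],[0.105,0.12,0.0,-0.182,-0.036,0.835,0.6],[0.12,0.14,0.0,-0.208,-0.041,0.954,0.6]]
  ]
}}

```text
t: 1.48
tool_pos: [0.2964, -0.3008, 0.3491]
eef_rot: [0.742, 1.067, -0.695]
ft_force: [0.5, -0.2, -0.3]
gripper_width: 0.0512
```

```bash
cat > st.py <<'E'
from h import *
from workcell import r
o=r.observe(); T=Ro.from_rotvec(o["eef_rot"]).as_matrix(); G=target(1)
print("t",round(o["t"],2),"tcp",o["tool_pos"].round(4),"ysh",inv(o["tool_pos"]).round(4),"f_ysn",np.round([ (Rm.T@o["ft_force"])[1],(Rm.T@o["ft_force"])@s_,(Rm.T@o["ft_force"])@n_],2),"w",round(o["gripper_width"],4))
print("joints",o["joint_pos"].round(2),"rot left",Ro.from_matrix(G@T.T).as_rotvec().round(4))
E
python3 st.py; python3 -c "
from h import *
print(W(-.045,.0555,.254),W(-.045,.0555,.175),'yhat',Rm[:,1],'s',Rm@s_,'n',Rm@n_)"
```

```text
t 1.48 tcp [ 0.2964 -0.3008  0.3491] ysh [-0.2127 -0.0881  0.4263] f_ysn [-0.3   0.34 -0.44] w 0.0512
joints [-1.16 -0.11  1.8   0.26  1.19 -1.81] rot left [-0.2396 -0.0454  1.0903]
[ 0.47069691 -0.10336977  0.25365749] [ 0.50367271 -0.09814692  0.18205918] yhat [-0.15643447  0.98768834  0.        ] s [0.89514963 0.14177777 0.42261826] n [-0.41741513 -0.06611206  0.90630779]
```

Emit:
{"fn": "servo_tool", "kwargs": {
  "rows": [
    [[0.01,0.02,0.0,-0.026,-0.005,0.119,0.6],[0.02,0.04,0.0,-0.052,-0.01,0.239,0.6],[0.03,0.06,0.0,-0.078,-0.015,0.358,0.6],[0.04,0.08,0.0,-0.105,-0.02,0.477,0.6],[0.05,0.1,0.0,-0.132,-0.025,0.597,0.6],[0.06,0.12,0.0,-0.158,-0.03,0.716,0.6],[0.07,0.14,0.0,-0.184,-0.035,0.835,0.6],[0.08,0.16,0.0,-0.21,-0.04,0.954,0.6]]
  ]
}}

```text
t: 2.15
tool_pos: [0.3761, -0.1409, 0.3492]
eef_rot: [0.015, 1.137, 0.036]
ft_force: [0.2, 1.2, -0.4]
gripper_width: 0.0513
```

```bash
python3 st.py; python3 -c "
from h import *
from workcell import r
d=r.get_image('wrist'); np.savez('wrist1.npz',**d); cv2.imwrite('pics/wrist1.png',d['frame'][:,:,::-1])"
```

```text
t 2.15 tcp [ 0.3761 -0.1409  0.3492] ysh [-0.0672  0.0059  0.3826] f_ysn [ 1.17  0.19 -0.51] w 0.0513
joints [-0.82 -0.18  1.88  0.36  1.19 -2.49] rot left [-0.0298 -0.0052  0.1361]
```

View pics/wrist1.png

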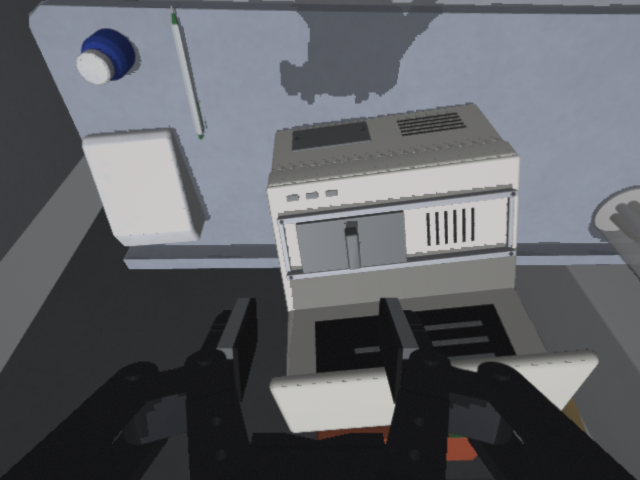

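The wrist view shows the cover at about (352,242) with its fin at (352,245), and a few mm of gap at the panel's right end near (292,245). I'll use this view to refine the fin position.

Run:
```python
from h import *
d=load("wrist1"); P=cloud(d); L=(P-O)@Rm; hs=L@n_; s=L@s_; y=L[...,1]
m=np.zeros((480,640),bool); m[185:285,275:525]=1
f=d["frame"].astype(int)
grey=m&(f.max(2)<165)&(f.min(2)>70)
c=m&(hs>.151)&(hs<.167)&(f.max(2)<175)&(f.min(2)>90)
print("cover y",np.percentile(y[c],[0,1,5,50,95,99,100]).round(4),"s",np.percentile(s[c],[0,2,50,98,100]).round(4),"h",np.median(hs[c]).round(4))
F=m&(hs>.174)&(hs<.2); print("fin",F.sum(),"y",np.percentile(y[F],[0,5,50,95,100]).round(4),"s",np.percentile(s[F],[0,5,50,95,100]).round(4),"h",np.percentile(hs[F],[5,50,95]).round(4))
w=m&(f.min(2)>200); A=L[w&(abs(hs-.143)<.006)]; print("panel h",np.median(A@n_).round(4),len(A))
v=(abs(L[...,2]-.305)<.008)&(f.min(2)>200); v[:340]=0; v[:,:265]=0
q=L[v]; print("visor y",np.percentile(q[:,1],[.5,99.5]).round(4), "xmin",np.percentile(q[:,0],[.5,2]).round(4),len(q))
# visor front edge points near image row top: yaw
u,vv=np.nonzero(v.T); 
cols=np.arange(290,580,10); e=[]
for cc in cols:
    k=np.nonzero(v[:,cc])[0]
    if len(k): e.append(P[k[0],cc,:2])
e=np.array(e,np.float32); l=cv2.fitLine(e,cv2.DIST_HUBER,0,.001,.001).ravel(); print("edge dir yaw",np.degrees(np.arctan2(-l[0],l[1]))%180)
# rail line yaw: front rail top edge
```

```text
cover y [-0.117  -0.1073 -0.0948 -0.0342  0.0771  0.1126  0.1186] s [0.0216 0.0224 0.0545 0.089  0.0905] h 0.1577
fin 465 y [-0.051  -0.0504 -0.0451 -0.0397 -0.039 ] s [0.0376 0.0384 0.0536 0.0711 0.0735] h [0.1795 0.1826 0.1838]
panel h 0.1429 7Traceback (most recent call last):
  File "<stdin>", line 11, in <module>
    return _quantile_unchecked(
        a, q, axis, out, overwrite_input, method, keepdims, weights)
    return _ureduce(a,
                    func=_quantile_ureduce_func,
    ...<5 lines>...
                    overwrite_input=overwrite_input,
                    method=method)
    r = func(a, **kwargs)
    result = _quantile(arr,
                       quantiles=q,
    ...<2 lines>...
                       out=out,
                       weights=wgt)
    slices_having_nans = np.isnan(arr[-1, ...])
                                  ~~~^^^^^^^^^
IndexError: index -1 is out of bounds for axis 0 with size 0
```

Emit:
{"fn": "servo_tool", "kwargs": {
  "rows": [
    [[0.012,0.005,0.0,-0.007,-0.001,0.034,0.5],[0.03,0.01,-0.01,-0.015,-0.002,0.068,0.5],[0.05,0.02,-0.025,-0.022,-0.004,0.102,0.5],[0.065,0.028,-0.045,-0.03,-0.005,0.136,0.5],[0.08,0.034,-0.065,-0.03,-0.005,0.136,0.5],[0.09,0.037,-0.085,-0.03,-0.005,0.136,0.5],[0.095,0.038,-0.095,-0.03,-0.005,0.136,0.5],[0.095,0.038,-0.095,-0.03,-0.005,0.136,0.5]]
  ]
}}

```text
t: 2.87
tool_pos: [0.4704, -0.103, 0.2516]
eef_rot: [-0.082, 1.137, 0.138]
ft_force: [0.3, 0.6, -1.0]
gripper_width: 0.0426
```

```bash
python3 st.py; python3 -c "
from h import *
from workcell import r
for n in ('wrist','scene'):
  d=r.get_image(n); cv2.imwrite('pics/'+n+'2.png',d['frame'][:,:,::-1])"
```

```text
t 2.87 tcp [ 0.4704 -0.103   0.2516] ysh [-0.0446  0.0544  0.2522] f_ysn [ 0.58 -0.02 -1.08] w 0.0426
joints [-0.56  0.06  1.94  0.38  0.85 -2.49] rot left [-0.0039 -0.005   0.0051]
```

View pics/wrist2.png

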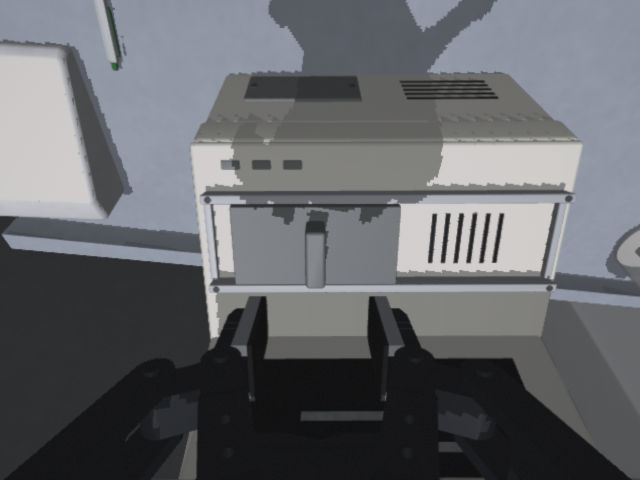

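View pics/scene2.png

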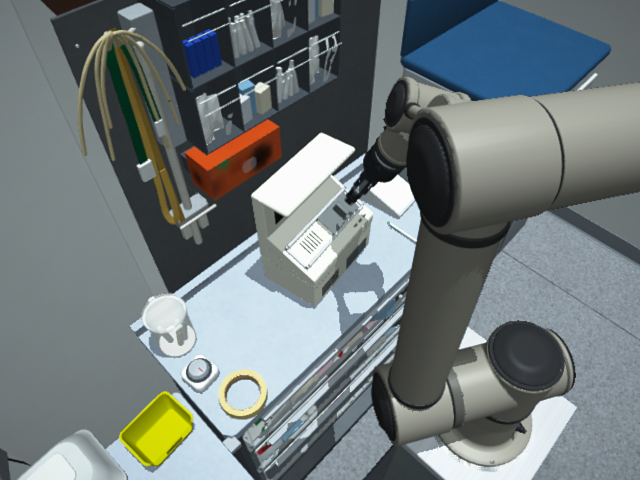

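Emit:
{"fn": "servo_tool", "kwargs": {
  "rows": [
    [[0.005,0.001,-0.011,-0.004,-0.005,0.005,0.45],[0.01,0.002,-0.022,-0.004,-0.005,0.005,0.45],[0.015,0.003,-0.033,-0.004,-0.005,0.005,0.45],[0.02,0.003,-0.044,-0.004,-0.005,0.005,0.45],[0.025,0.004,-0.055,-0.004,-0.005,0.005,0.45],[0.03,0.005,-0.064,-0.004,-0.005,0.005,0.45],[0.033,0.005,-0.069,-0.004,-0.005,0.005,0.45],[0.033,0.005,-0.069,-0.004,-0.005,0.005,0.45]]
  ]
}}

```text
t: 3.63
tool_pos: [0.5042, -0.0994, 0.1854]
eef_rot: [-0.091, 1.127, 0.137]
ft_force: [0.3, -0.8, -0.0]
gripper_width: 0.0384
```

```bash
python3 st.py; python3 -c "
from h import *
from workcell import r
for n in ('wrist',):
  d=r.get_image(n); cv2.imwrite('pics/'+n+'3.png',d['frame'][:,:,::-1])"
```

```text
t 3.63 tcp [ 0.5042 -0.0994  0.1854] ysh [-0.0463  0.0572  0.1779] f_ysn [-0.84  0.14 -0.12] w 0.0384
joints [-0.5   0.2   1.98  0.44  0.65 -2.54] rot left [0.003  0.0048 0.0011]
```

View pics/wrist3.png

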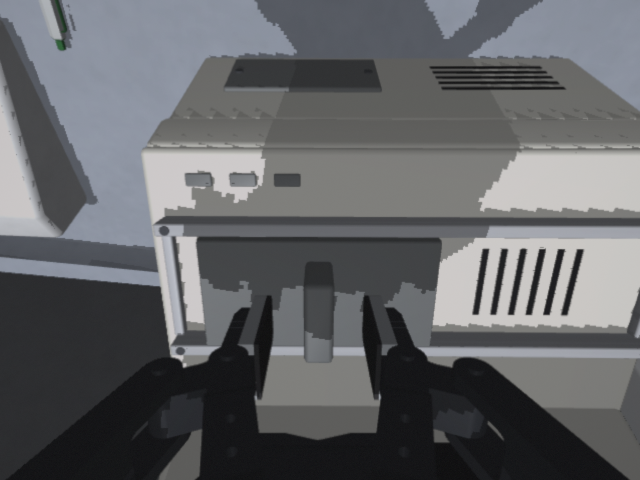

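The jaws straddle the fin (fin at x≈318, pads at 262 and 372), so I'll go 3 mm deeper and grip lightly.

Emit:
{"fn": "servo_tool", "kwargs": {
  "rows": [
    [[0.001,0.0,-0.003,0,0,0,0.4],[0.001,0.0,-0.003,0,0,0,0.1],[0.001,0.0,-0.003,0,0,0,0.0],[0.001,0.0,-0.003,0,0,0,0.0],[0.001,0.0,-0.003,0,0,0,0.0],[0.001,0.0,-0.003,0,0,0,0.0],[0.001,0.0,-0.003,0,0,0,0.0],[0.001,0.0,-0.003,0,0,0,0.0]]
  ],
  "force": 20
}}

```text
t: 4.35
tool_pos: [0.5051, -0.0992, 0.1828]
eef_rot: [-0.092, 1.127, 0.137]
ft_force: [-5.1, -0.3, 5.4]
gripper_width: 0.0113
```

```bash
python3 st.py
```

```text
t 4.35 tcp [ 0.5051 -0.0992  0.1828] ysh [-0.0463  0.0569  0.1752] f_ysn [ 0.54 -2.31  7.05] w 0.0113
joints [-0.5   0.21  1.98  0.45  0.64 -2.55] rot left [0.0034 0.0054 0.0009]
```

Emit:
{"fn": "servo_tool", "kwargs": {
  "rows": [
    [[-0.001,0.0,0.001,0,0,0,0.0],[-0.002,0.008,0.001,0,0,0,0.0],[-0.004,0.02,0.001,0,0,0,0.0],[-0.006,0.035,0.001,0,0,0,0.0],[-0.0085,0.05,0.001,0,0,0,0.0],[-0.011,0.065,0.001,0,0,0,0.0],[-0.013,0.08,0.001,0,0,0,0.0],[-0.0145,0.09,0.001,0,0,0,0.0]]
  ]
}}

```text
t: 5.02
tool_pos: [0.4907, -0.0082, 0.183]
eef_rot: [-0.092, 1.127, 0.137]
ft_force: [4.3, -1.5, -7.1]
gripper_width: 0.0116
```

```bash
python3 st.py
```

```text
t 5.02 tcp [ 0.4907 -0.0082  0.183 ] ysh [0.0458 0.0571 0.1753] f_ysn [-2.2   0.6  -8.15] w 0.0116
joints [-0.29  0.15  2.06  0.35  0.55 -2.28] rot left [0.003  0.0051 0.001 ]
```

Emit:
{"fn": "servo_tool", "kwargs": {
  "rows": [
    [[0.0,0.002,-0.0005,0,0,0,0.0],[-0.0005,0.004,-0.0005,0,0,0,0.0],[-0.001,0.006,-0.0005,0,0,0,0.0],[-0.0015,0.008,-0.0005,0,0,0,0.0],[-0.0015,0.009,-0.0005,0,0,0,0.0],[-0.0015,0.01,-0.0005,0,0,0,0.0],[-0.0015,0.01,-0.0005,0,0,0,0.0],[-0.0015,0.01,-0.0005,0,0,0,0.0]]
  ]
}}

```text
t: 5.68
tool_pos: [0.4893, 0.0008, 0.183]
eef_rot: [-0.091, 1.127, 0.137]
ft_force: [5.2, -0.2, -2.7]
gripper_width: 0.0118
```

```bash
python3 st.py
```

```text
t 5.68 tcp [0.4893 0.0008 0.183 ] ysh [0.0549 0.0571 0.1753] f_ysn [-0.98  3.49 -4.63] w 0.0118
joints [-0.26  0.15  2.06  0.34  0.55 -2.25] rot left [0.003  0.0054 0.0012]
```

Emit:
{"fn": "servo_tool", "kwargs": {
  "rows": [
    [[0.0,0.001,0,0,0,0,0.0],[-0.0005,0.002,0,0,0,0,0.0],[-0.0005,0.003,0,0,0,0,0.0],[-0.0005,0.004,0,0,0,0,0.0],[-0.001,0.005,0,0,0,0,0.0],[-0.001,0.006,0,0,0,0,0.0],[-0.001,0.006,0,0,0,0,0.0],[-0.001,0.006,0,0,0,0,0.0]]
  ]
}}

```text
t: 6.35
tool_pos: [0.4893, 0.0021, 0.1831]
eef_rot: [-0.097, 1.125, 0.13]
ft_force: [0.8, -31.2, -6.2]
gripper_width: 0.0112
```

```bash
python3 st.py; python3 -c "
from h import *
from workcell import r
for n in ('wrist',):
  d=r.get_image(n); np.savez('wrist4.npz',**d); cv2.imwrite('pics/'+n+'4.png',d['frame'][:,:,::-1])"
```

```text
t 6.35 tcp [0.4893 0.0021 0.1831] ysh [0.0563 0.0572 0.1753] f_ysn [-30.91  -6.37  -3.92] w 0.0112
joints [-0.25  0.15  2.06  0.32  0.54 -2.22] rot left [0.011  0.008  0.0038]
```

View pics/wrist4.png

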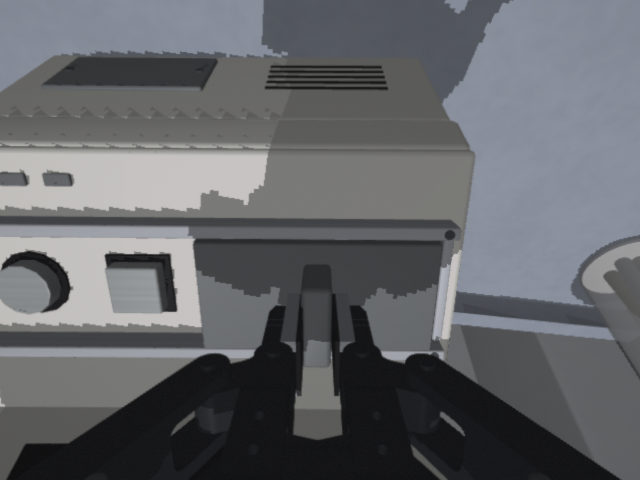

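The cover is at its left stop: the push force rose to 31 N and the travel so far is 102.6 mm. In the wrist view the round button is at the far right of the panel (30,287), the square one at (138,285). I'll relax the push, open the jaws and rise along the normal.

Emit:
{"fn": "servo_tool", "kwargs": {
  "rows": [
    [[0.0005,-0.003,0,0,0,0,0.0],[0.0005,-0.004,0,0,0,0,0.0],[0.0005,-0.004,0,0,0,0,0.4],[0.0005,-0.004,0,0,0,0,0.4],[0.0005,-0.004,0,0,0,0,0.4],[0.0005,-0.004,0,0,0,0,0.4],[-0.008,-0.005,0.018,0,0,0,0.4],[-0.016,-0.007,0.036,0,0,0,0.4]]
  ]
}}

```text
t: 7.07
tool_pos: [0.4709, 0.0006, 0.2181]
eef_rot: [-0.091, 1.131, 0.139]
ft_force: [0.9, -0.4, -0.1]
gripper_width: 0.034
```

Emit:
{"fn": "servo_tool", "kwargs": {
  "rows": [
    [[-0.005,0,0.011,0,0,0,0.2],[-0.01,0,0.022,0,0,0,0.0],[-0.013,-0.02,0.028,0,0,0,0.0],[-0.01,-0.045,0.028,0,0,0,0.0],[-0.007,-0.07,0.028,0,0,0,0.0],[-0.004,-0.095,0.028,0,0,0,0.0],[-0.001,-0.12,0.028,0,0,0,0.0],[0.002,-0.134,0.028,0,0,0,0.0]]
  ]
}}

```text
t: 7.73
tool_pos: [0.4741, -0.136, 0.2469]
eef_rot: [-0.092, 1.127, 0.136]
ft_force: [0.1, 0.9, -0.1]
gripper_width: -0.0003
```

```bash
python3 st.py; python3 -c "
from h import *
from workcell import r
for n in ('wrist','side'):
  d=r.get_image(n); np.savez(n+'5.npz',**d); cv2.imwrite('pics/'+n+'5.png',d['frame'][:,:,::-1])"
```

```text
t 7.73 tcp [ 0.4741 -0.136   0.2469] ysh [-0.0778  0.0511  0.2486] f_ysn [ 0.89  0.18 -0.21] w -0.0003
joints [-0.63  0.09  1.92  0.41  0.85 -2.58] rot left [0.0036 0.005  0.0016]
```

View pics/wrist5.png

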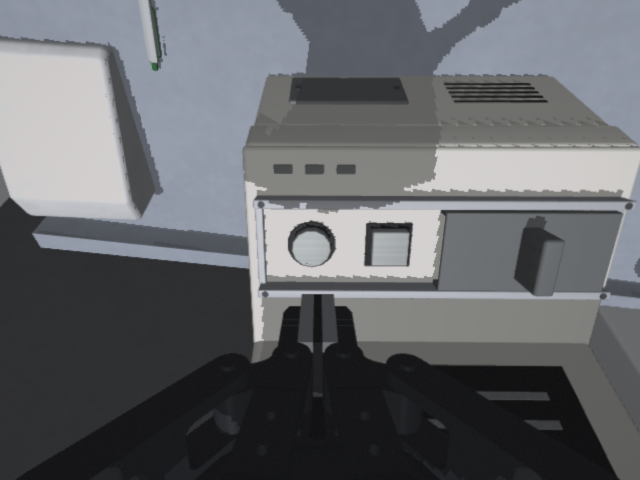

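View pics/side5.png

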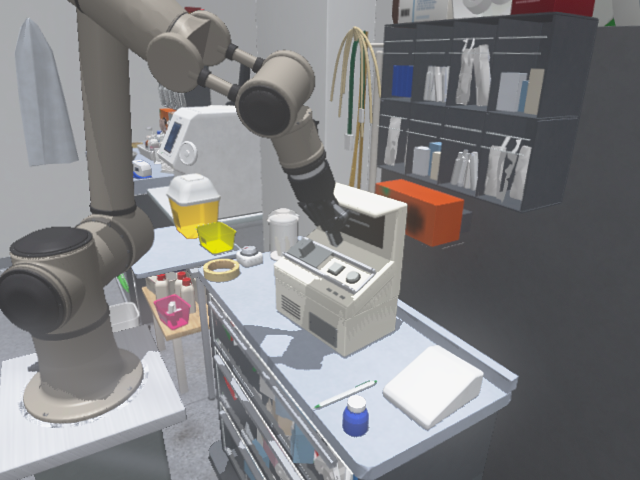

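Run:
```python
from h import *
d=load("wrist5"); L=(cloud(d)-O)@Rm; hs=L@n_; s=L@s_; y=L[...,1]
m=np.zeros((480,640),bool); m[215:280,268:432]=1
f=d["frame"].astype(int)
g=cv2.resize(d["frame"][190:310,240:440,::-1],None,fx=4,fy=4,interpolation=cv2.INTER_CUBIC); cv2.imwrite("pics/w5z.png",g)
for nm,a,b in(("round",284,336),("square",366,412)):
    k=m.copy(); k[:,:a]=0;k[:,b:]=0
    k&=(hs>.1485)&(hs<.158)
    print(nm,k.sum(),"y",np.percentile(y[k],[1,50,99]).round(4),"mid",(np.percentile(y[k],[1,99]).mean()).round(4),"s",np.percentile(s[k],[1,50,99]).round(4),np.percentile(s[k],[1,99]).mean().round(4),"h",np.median(hs[k]).round(4))
k=m&(f.min(2)>190)&(hs<.147); print("panel h",np.median(hs[k]))
o,D=ray(d,[[311,246],[390,247]]); 
for Di in D:
    nn=Rm@n_; t=(.1525-(o-O)@nn)/(Di@nn); print(inv(o+t*Di).round(4))
```

```text
round 1122 y [-0.0934 -0.0816 -0.0697] mid -0.0816 s [0.0433 0.0548 0.067 ] 0.0552 h 0.1516
square 1281 y [-0.0416 -0.0301 -0.018 ] mid -0.0298 s [0.0438 0.0551 0.0675] 0.0556 h 0.1515
panel h 0.14187028721554107
[-0.0816  0.0535  0.1525]
[-0.0299  0.054   0.1525]
```

View pics/w5z.png

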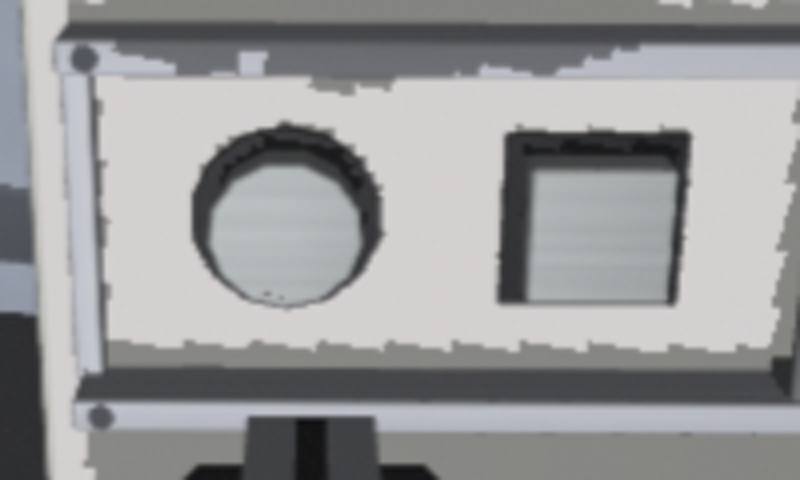

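Emit:
{"fn": "servo_tool", "kwargs": {
  "rows": [
    [[0.004,0.0,-0.005,0,0,0,0],[0.009,0.0,-0.014,0,0,0,0],[0.014,0.0,-0.024,0,0,0,0],[0.019,0.001,-0.034,0,0,0,0],[0.024,0.001,-0.044,0,0,0,0],[0.029,0.001,-0.053,0,0,0,0],[0.0325,0.001,-0.06,0.003,0.005,0.001,0],[0.0325,0.001,-0.06,0.003,0.005,0.001,0]]
  ]
}}

```text
t: 8.5
tool_pos: [0.5065, -0.1319, 0.1853]
eef_rot: [-0.088, 1.134, 0.142]
ft_force: [0.4, -0.6, 0.1]
gripper_width: -0.0001
```

```bash
python3 st.py; python3 -c "
from h import *
from workcell import r
for n in ('wrist',):
  d=r.get_image(n); np.savez(n+'6.npz',**d); cv2.imwrite('pics/'+n+'6.png',d['frame'][:,:,::-1])"
```

```text
t 8.5 tcp [ 0.5065 -0.1319  0.1853] ysh [-0.0788  0.0546  0.179 ] f_ysn [-0.64  0.26 -0.06] w -0.0001
joints [-0.57  0.23  1.94  0.46  0.69 -2.61] rot left [-0.0016 -0.0026 -0.0016]
```

View pics/wrist6.png

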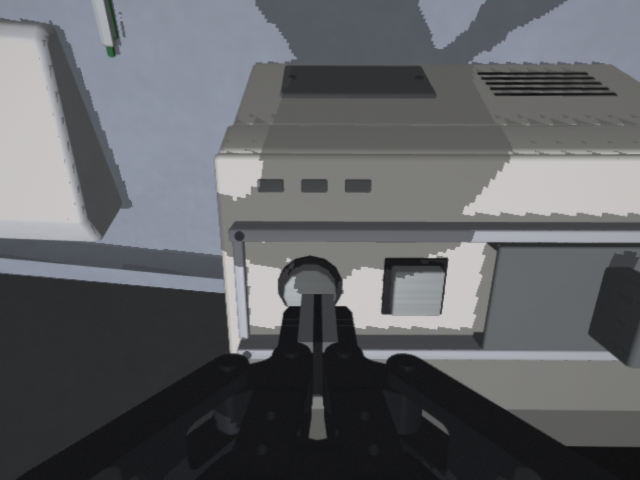

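Emit:
{"fn": "servo_tool", "kwargs": {
  "rows": [
    [[0.001,-0.003,0.0,0,0,0,0],[0.002,-0.003,-0.003,0,0,0,0],[0.0035,-0.0025,-0.006,0,0,0,0],[0.005,-0.0025,-0.009,0,0,0,0],[0.006,-0.002,-0.012,0,0,0,0],[0.0075,-0.002,-0.0155,0,0,0,0],[0.0075,-0.002,-0.0155,0,0,0,0],[0.0075,-0.002,-0.0155,0,0,0,0]]
  ]
}}

```text
t: 9.22
tool_pos: [0.514, -0.1349, 0.171]
eef_rot: [-0.089, 1.133, 0.14]
ft_force: [0.3, 0.8, -0.4]
gripper_width: -0.0
```

```bash
python3 st.py
```

```text
t 9.22 tcp [ 0.514  -0.1349  0.171 ] ysh [-0.083   0.0548  0.1631] f_ysn [ 0.75  0.27 -0.52] w -0.0
joints [-0.57  0.26  1.94  0.48  0.65 -2.64] rot left [-0.0003 -0.0008 -0.0003]
```

Emit:
{"fn": "servo_tool", "kwargs": {
  "rows": [
    [[0.0005,0,-0.0015,0,0,0,0],[0.001,0,-0.0025,0,0,0,0],[0.0015,0.0,-0.004,0,0,0,0],[0.0025,0.0,-0.005,0,0,0,0],[0.003,0.0005,-0.0065,0,0,0,0],[0.0035,0.0005,-0.0075,0,0,0,0],[0.004,0.0005,-0.009,0,0,0,0],[0.004,0.0005,-0.009,0,0,0,0]]
  ]
}}

```text
t: 9.88
tool_pos: [0.518, -0.1347, 0.1631]
eef_rot: [-0.09, 1.132, 0.14]
ft_force: [-6.9, -1.1, 8.7]
gripper_width: 0.0001
```

```bash
python3 st.py
```

```text
t 9.88 tcp [ 0.518  -0.1347  0.1631] ysh [-0.0834  0.0551  0.1542] f_ysn [-1.000e-02 -2.630e+00  1.088e+01] w 0.0001
joints [-0.56  0.28  1.95  0.49  0.63 -2.65] rot left [ 0.0007  0.0005 -0.0006]
```

The force is 10.9 N, above the spring's 5 N, so the button is at or near its end stop. I'll press slightly more and hold for a second.

Emit:
{"fn": "servo_tool", "kwargs": {
  "rows": [
    [[0.0005,0,-0.001,0,0,0,0],[0.0005,0,-0.0015,0,0,0,0],[0.0005,0,-0.0015,0,0,0,0],[0.0005,0,-0.0015,0,0,0,0],[0.0005,0,-0.0015,0,0,0,0],[0.0005,0,-0.0015,0,0,0,0],[0.0005,0,-0.0015,0,0,0,0],[0.0005,0,-0.0015,0,0,0,0]]
  ]
}}

```text
t: 10.55
tool_pos: [0.5181, -0.1347, 0.1629]
eef_rot: [-0.091, 1.131, 0.14]
ft_force: [-19.5, -1.0, 25.3]
gripper_width: 0.0
```

```bash
python3 st.py; python3 -c "
from h import *
from workcell import r
for n in ('wrist',):
  d=r.get_image(n); np.savez(n+'7.npz',**d); cv2.imwrite('pics/'+n+'7.png',d['frame'][:,:,::-1])"
```

```text
t 10.55 tcp [ 0.5181 -0.1347  0.1629] ysh [-0.0834  0.0551  0.154 ] f_ysn [ 2.03 -6.94 31.11] w 0.0
joints [-0.56  0.28  1.95  0.49  0.63 -2.65] rot left [ 0.0014  0.0016 -0.001 ]
```

View pics/wrist7.png

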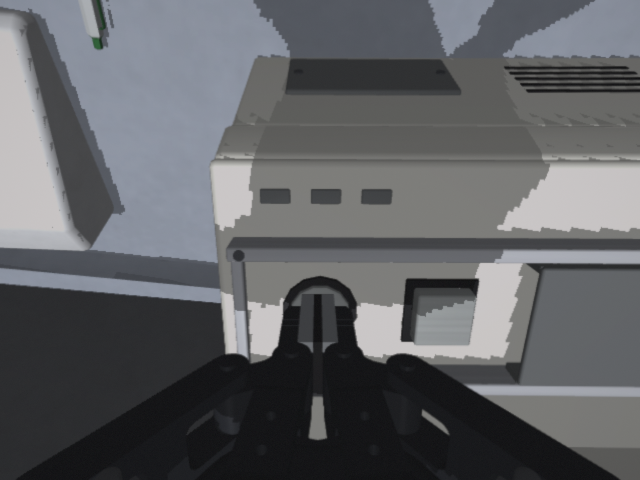

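The button is against its hard stop: 31 N, with only 0.2 mm of further motion. The tool sits over the round button only. I'll hold a little longer, then lift off.

Emit:
{"fn": "servo_tool", "kwargs": {
  "rows": [
    [[-0.0005,0,0.001,0,0,0,0],[-0.0005,0,0.001,0,0,0,0],[-0.0005,0,0.001,0,0,0,0],[-0.0005,0,0.001,0,0,0,0],[-0.0005,0,0.001,0,0,0,0],[-0.0025,0,0.005,0,0,0,0],[-0.007,-0.001,0.015,0,0,0,0],[-0.016,-0.002,0.035,0,0,0,0]]
  ]
}}

```text
t: 11.27
tool_pos: [0.5018, -0.1359, 0.1943]
eef_rot: [-0.087, 1.135, 0.142]
ft_force: [-0.1, -0.1, -0.3]
gripper_width: 0.0
```

```bash
python3 st.py; python3 -c "
from h import *
for h in (.215,.177): print(W(.056,.056,h).round(4))"
```

```text
t 11.27 tcp [ 0.5018 -0.1359  0.1943] ysh [-0.0819  0.0537  0.1894] f_ysn [-0.09 -0.23 -0.22] w 0.0
joints [-0.58  0.21  1.94  0.45  0.72 -2.61] rot left [-0.0024 -0.0036 -0.0007]
[ 0.4716 -0.001   0.2185]
[0.4875 0.0015 0.1841]
```

Emit:
{"fn": "servo_tool", "kwargs": {
  "rows": [
    [[-0.008,0,0.018,0,0,0,0.2],[-0.015,0.01,0.036,0,0,0,0.4],[-0.019,0.035,0.036,0,0,0,0.45],[-0.023,0.06,0.036,0,0,0,0.45],[-0.027,0.085,0.036,0,0,0,0.45],[-0.031,0.11,0.036,0,0,0,0.45],[-0.0355,0.134,0.036,0,0,0,0.45],[-0.0355,0.134,0.036,0,0,0,0.45]]
  ]
}}

```text
t: 11.93
tool_pos: [0.4655, 0.001, 0.2314]
eef_rot: [-0.09, 1.134, 0.144]
ft_force: [-0.9, 0.1, -0.8]
gripper_width: 0.0385
```

```bash
python3 st.py; python3 -c "
from h import *
from workcell import r
for n in ('wrist',):
  d=r.get_image(n); np.savez(n+'8.npz',**d); cv2.imwrite('pics/'+n+'8.png',d['frame'][:,:,::-1])"
```

```text
t 11.93 tcp [0.4655 0.001  0.2314] ysh [0.0589 0.0562 0.2291] f_ysn [ 0.24 -1.17 -0.36] w 0.0385
joints [-0.29  0.04  2.03  0.29  0.7  -2.2 ] rot left [-0.0016 -0.0018 -0.0035]
```

View pics/wrist8.png

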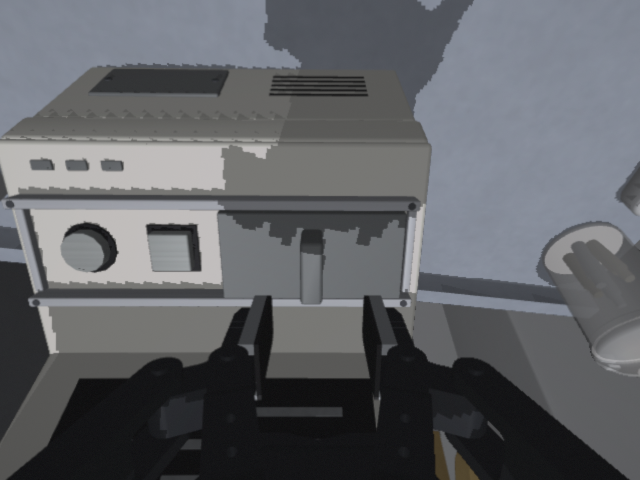

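The round button is up again at (85,250). The fin at x≈312 sits inside the jaws, about 3 mm off centre, so I'll descend with a y correction and grip.

Emit:
{"fn": "servo_tool", "kwargs": {
  "rows": [
    [[0.001,-0.0035,-0.002,0,0,0,0.45],[0.005,-0.003,-0.01,0,0,0,0.45],[0.0095,-0.0025,-0.019,0,0,0,0.45],[0.0135,-0.0015,-0.028,0,0,0,0.45],[0.018,-0.001,-0.037,0,0,0,0.45],[0.022,0,-0.047,0,0,0,0.45],[0.022,0,-0.047,0,0,0,0.45],[0.022,0,-0.047,0,0,0,0.45]]
  ]
}}

```text
t: 12.65
tool_pos: [0.489, -0.0034, 0.1837]
eef_rot: [-0.088, 1.134, 0.139]
ft_force: [-1.0, 0.2, -0.2]
gripper_width: 0.0384
```

```bash
python3 st.py
```

```text
t 12.65 tcp [ 0.489  -0.0034  0.1837] ysh [0.0509 0.0565 0.1764] f_ysn [ 0.32 -0.95  0.21] w 0.0384
joints [-0.28  0.15  2.05  0.34  0.56 -2.26] rot left [-0.0006 -0.0025  0.0013]
```

Emit:
{"fn": "servo_tool", "kwargs": {
  "rows": [
    [[-0.0005,0.004,0,0,0,0,0.4],[-0.0005,0.004,0,0,0,0,0.1],[-0.0005,0.004,0,0,0,0,0],[-0.0005,0.004,0,0,0,0,0],[-0.0005,0.004,0,0,0,0,0],[-0.0005,0.004,0,0,0,0,0],[-0.0005,0.004,0,0,0,0,0],[-0.0005,0.004,0,0,0,0,0]]
  ],
  "force": 20
}}

```text
t: 13.32
tool_pos: [0.4887, 0.0014, 0.1853]
eef_rot: [-0.09, 1.131, 0.14]
ft_force: [-4.5, -1.3, 5.8]
gripper_width: 0.0112
```

Emit:
{"fn": "servo_tool", "kwargs": {
  "rows": [
    [[0.001,-0.003,0.0005,0,0,0,0.0],[0.002,-0.013,0.0005,0,0,0,0.0],[0.0045,-0.028,0.0005,0,0,0,0.0],[0.0065,-0.043,0.0005,0,0,0,0.0],[0.009,-0.058,0.0005,0,0,0,0.0],[0.0115,-0.073,0.0005,0,0,0,0.0],[0.014,-0.088,0.0005,0,0,0,0.0],[0.015,-0.096,0.0005,0,0,0,0.0]]
  ]
}}

```text
t: 13.98
tool_pos: [0.5035, -0.0956, 0.1854]
eef_rot: [-0.089, 1.133, 0.14]
ft_force: [-0.4, 0.9, 1.3]
gripper_width: 0.0113
```

```bash
python3 st.py
```

```text
t 13.98 tcp [ 0.5035 -0.0956  0.1854] ysh [-0.0425  0.0571  0.1779] f_ysn [1.   0.33 1.34] w 0.0113
joints [-0.49  0.2   1.98  0.44  0.65 -2.53] rot left [-0.0003 -0.0005  0.0001]
```

Emit:
{"fn": "servo_tool", "kwargs": {
  "rows": [
    [[0.0005,-0.002,0,0,0,0,0.0],[0.0005,-0.004,0,0,0,0,0.0],[0.001,-0.006,0,0,0,0,0.0],[0.0015,-0.008,0,0,0,0,0.0],[0.0015,-0.01,0,0,0,0,0.0],[0.002,-0.012,0,0,0,0,0.0],[0.002,-0.014,0,0,0,0,0.0],[0.002,-0.014,0,0,0,0,0.0]]
  ]
}}

```text
t: 14.65
tool_pos: [0.5056, -0.1086, 0.1854]
eef_rot: [-0.089, 1.132, 0.14]
ft_force: [-3.5, 1.1, 4.9]
gripper_width: 0.0112
```

```bash
python3 st.py
```

```text
t 14.65 tcp [ 0.5056 -0.1086  0.1854] ysh [-0.0556  0.0571  0.1779] f_ysn [ 1.61 -0.89  5.81] w 0.0112
joints [-0.52  0.21  1.97  0.45  0.66 -2.56] rot left [ 0.0001 -0.0002 -0.0003]
```

Emit:
{"fn": "servo_tool", "kwargs": {
  "rows": [
    [[0,-0.001,0,0,0,0,0.0],[0.0005,-0.002,0,0,0,0,0.0],[0.0005,-0.003,0,0,0,0,0.0],[0.0005,-0.004,0,0,0,0,0.0],[0.0005,-0.005,0,0,0,0,0.0],[0.0005,-0.005,0,0,0,0,0.0],[0.0005,-0.005,0,0,0,0,0.0],[0.0005,-0.005,0,0,0,0,0.0]]
  ]
}}

```text
t: 15.32
tool_pos: [0.5056, -0.1098, 0.1853]
eef_rot: [-0.085, 1.133, 0.146]
ft_force: [0.1, 18.2, 8.4]
gripper_width: 0.0111
```

```bash
python3 st.py
```

```text
t 15.32 tcp [ 0.5056 -0.1098  0.1853] ysh [-0.0568  0.057   0.1779] f_ysn [17.98  6.19  6.39] w 0.0111
joints [-0.53  0.22  1.96  0.45  0.67 -2.57] rot left [-0.0065 -0.0018 -0.003 ]
```

The home stop is felt: 18 N, with 113 mm between the two stops. I'll relax, release and lift off.

Emit:
{"fn": "servo_tool", "kwargs": {
  "rows": [
    [[-0.0005,0.002,0,0,0,0,0.0],[-0.0005,0.003,0,0,0,0,0.0],[-0.0005,0.003,0,0,0,0,0.4],[-0.0005,0.003,0,0,0,0,0.4],[-0.0005,0.003,0,0,0,0,0.4],[-0.0005,0.003,0,0,0,0,0.4],[-0.008,0.002,0.018,0,0,0,0.4],[-0.016,0.001,0.036,0,0,0,0.4]]
  ]
}}

```text
t: 15.98
tool_pos: [0.4894, -0.1125, 0.2206]
eef_rot: [-0.088, 1.135, 0.141]
ft_force: [1.5, -0.0, 0.7]
gripper_width: 0.034
```

Emit:
{"fn": "servo_tool", "kwargs": {
  "rows": [
    [[-0.01,-0.001,0.02,0,0,0,0.4],[-0.02,-0.002,0.04,0,0,0,0.4],[-0.035,-0.003,0.06,0,0,0,0.4],[-0.05,-0.004,0.08,0,0,0,0.4],[-0.065,-0.005,0.09,0,0,0,0.4],[-0.075,-0.005,0.09,0,0,0,0.4],[-0.075,-0.005,0.09,0,0,0,0.4],[-0.075,-0.005,0.09,0,0,0,0.4]]
  ]
}}

```text
t: 16.65
tool_pos: [0.4147, -0.1177, 0.3106]
eef_rot: [-0.088, 1.133, 0.139]
ft_force: [-0.3, -0.5, -0.8]
gripper_width: 0.0345
```

```bash
python3 st.py
python3 - <<'E'
from h import *
from workcell import r
for n in ('wrist','side','scene'):
  d=r.get_image(n); np.savez(n+'9.npz',**d); cv2.imwrite('pics/'+n+'9.png',d['frame'][:,:,::-1])
d=load("wrist9"); L=(cloud(d)-O)@Rm; hs=L@n_; s=L@s_; y=L[...,1]
F=(hs>.176)&(hs<.188)&(y<.02)&(y>-.11)&(s>.03)&(s<.08); print("fin y",np.percentile(y[F],[2,50,98]).round(4),F.sum(), "mid",np.percentile(y[F],[2,98]).mean())
E
```

```text
t 16.65 tcp [ 0.4147 -0.1177  0.3106] ysh [-0.0504  0.0275  0.3299] f_ysn [-0.43 -0.69 -0.57] w 0.0345
joints [-0.69 -0.09  1.91  0.37  1.05 -2.56] rot left [-0.0005 -0.0008  0.0011]
fin y [-0.0613 -0.0555 -0.0499] 641 mid -0.05558338353635256
```

View pics/wrist9.png

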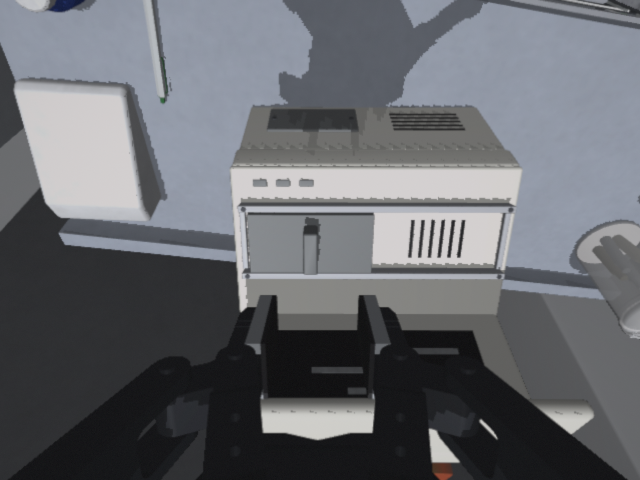

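View pics/side9.png

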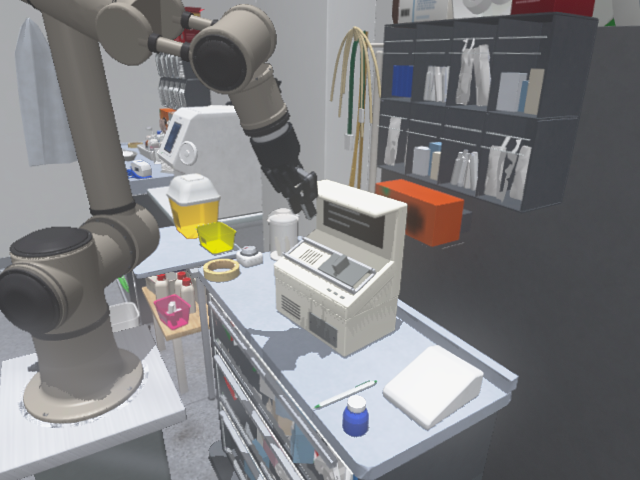

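View pics/scene9.png

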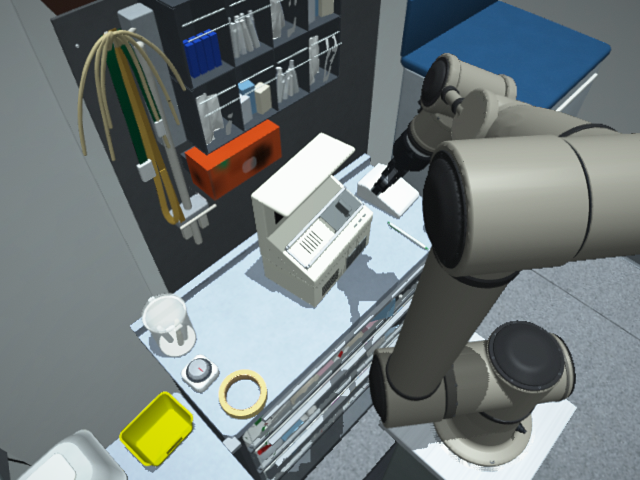

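The cover is against its right end bar. The fin centre is at y = -55.6 mm and the midpoint between the buttons is at -55.7 mm. Jar, pen, tape and timer sit at the same pixels as before, and the arm is clear.

```bash
python3 -c "
from workcell import r
print(r.close_job())"
```

```text
the job is handed in; nothing more can be done
None
```

The self-test was run as asked and the job is handed in, at about 17 s of the 56 s allowed; no verdict was reported.

- **Cover open:** I gripped the fin and slid the cover left until the push force rose to 31 N at the stop. It moved about 103 mm, so it had started roughly 9 mm ajar.
- **Button press:** I pressed the round button, the right-hand one, along the panel's normal with the jaws shut. It reached its hard stop, with 31 N and only 0.2 mm of further motion, and I held it for about 1 s. A wrist picture afterwards showed it up again.
- **Cover home:** I slid it back until the force rose to 18 N, about 113 mm between the two stops against the nominal 112 mm. I then released it and backed away.

**Last checks:**
- The fin centre measured -55.6 mm against -55.7 mm for the midpoint between the buttons, so the cover is home to well within 3 mm.
- The final force reading was about 1 N, with the arm clear of everything.
- By eye, the jar, pen, tape roll and timer sit at the same pixels as at the start.
- The square button was never touched, as far as the pictures show. With the cover home, neither button could be seen directly at the end.
- Nothing failed or disagreed beyond 1–2 mm differences between camera views.

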